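Slide a tall spray can into the photo-check stop and press the button

ROBOT

A 6-joint arm with a two-finger parallel gripper is mounted at the origin on the work surface. World frame = base frame: x ahead of the robot, y to its left, z up, the work surface at z = 0. Lengths are in m, angles in rad, forces in N, time in s.
With the tool pointing down it reaches from about 0.425 to 0.95 m from the base axis. Payload 3.5 kg.
Tool frame: the origin (TCP) lies between the finger pads; the fingertips stand 14 mm ahead of it and the grasp point (between the pads) lies 5 mm behind it (ctrl.tip_extent is the distance from the TCP to the fingertips, in m); x points along the fingers, z is the direction in which the jaws open and shut, and the axes are right-handed (so a half turn about x gives the same grasp; the last joint's range is limited). The gripper opens to 85 mm and grips with 20 to 120 N. Pads are 22 mm wide; open, the fingers measure 114 mm over their backs; the gripper's body (76 mm by 85 mm) begins 54 mm behind the grasp point. The pads swing forward as they close: fully open they stand 13 mm farther back than shut.
Start: joints at [1.086, 0.286, 1.577, -0, 1.279, -0.15], TCP at [0.222, 0.638, 0.245] pointing down, gripper open.
Joint ranges: [-2.77, 2.77], [-0.9, 2.22], [0.21, 2.48], [-1.53, 4.67], [0.24, 2.81], [-2.84, 2.84]. Speed limits (rad/s): [2.79, 2.79, 3.14, 3.14, 3.14, 3.14].

INTERFACE

Orientations are given as a unit quaternion [x, y, z, w].
In Python, from plant import ctrl gives the robot as it stands.
- The arm moves only by the tool move_arm, never from a script. Its argument "commands" is one flat list of numbers, 4 for each row, row after row: the shift along the tool's x, y, z in units of 25 mm (1.0 is 25 mm), then the turn about the tool's x in units of 5 degrees (1.0 is 5 degrees). A call has 1 to 20 rows; each row shifts and turns the commanded pose from where the row before left it, along the tool's axes as they then stand; what a row does not reach is not made up. A row lasts 1/8 s, in which the tool goes at most 62.5 mm and 10.7 degrees, less where a joint would pass 70% of its speed; a pose out of reach is approached as far as the arm can. A call is refused whole if a number of a shift passes 1 or a number of a turn 1, either way. A call with a gripper value outside its range is refused whole. "jaw" is the finger opening in mm, from 0 to 85.4, set as the call begins (left out, the last holds). The fingers move at their own pace and stop on an object; "force" is the grip in N (left out, the last holds). Time passes only in rows, so rows that do not move let the fingers close. It gives the time, the measured TCP pose, the force and the opening at its end, in the units of the state.
- ctrl.get_state(): the state, without advancing time (a new reading comes with each control period).
- ctrl.read_camera(name): name is "side" or "top"; returns the picture (420x560x3 uint8, red, green, blue); there is no depth.
- ctrl.get_calibration(name): a dict with "camera_matrix" (3x3 intrinsics, pixels), "k1" (the pictures are not rectified: a ray, as slopes to the right and down, at radius r is drawn at 1 + k1 r^2 times it, then the intrinsics apply), "camera_from_world" (4x4, takes a point from world to camera coordinates). Camera axes: x right, y down, z forward; pixel columns grow to the right and rows downward; lengths in m; the calibration is good to about 2 mm. A picture is of the moment at which its call begins. get_calibration takes no time and is no camera call.
- ctrl.sign_off(): hands the job in, once; it reports no verdict.
The state is a dict: "time": time; "qpos": joint angles; "dq": joint speeds; "joint_efforts": joint torques, N m; "eef_pos": TCP position; "tcp_rot": TCP orientation; "contact_force": force on the tool from outside, world axes, zero at the start; "wrist_torque": the same for the moment, N m; "opening": opening from 0.0 (shut) to 1.0 (fully open).
Only numpy, scipy, OpenCV 4.12 (cv2) and the standard library are available. Lean on these libraries where they do the work, as an engineer would, in place of code of your own. Each camera call takes 0.05 s, during which the arm holds its last target.

TASK

Push the tall spray can with the red cap across the bench, low on its body so that it slides upright and never tips, until it sits snug in the white V-shaped stop of the photo-check station, touching both of its faces. Then press the green button on the station's yellow box fully down and let go, leaving the can in the stop. Do not grip or lift the can, do not press the button before the can is in the stop, and leave the can with the blue cap, the roll of tape and the knife where they are.

Things in the scene. Friction and masses are not known exactly. Their poses are not given: they have to be found in the camera images.
- red_can: the can to push: full spray can, white, red label band and red cap; round, 65 mm across up to 180 mm height, then a shoulder, cap 55 mm across up to 235 mm; about 0.27 to 0.5 kg, loose on the bench. Bench friction about 0.5 to 0.72: a push above some 40 mm height may tip it. Origin at the centre of its underside, z up. Starts on the right of the bench (negative y).
- blue_can: bystander: same size and mass as the red-capped can, white with a blue label band and blue cap, stands loose on the bench; origin at the centre of its underside.
- station: photo-check station, fixed on the bench to the left. Origin on the bench, at the place of the can's centre when it sits fully in the V-stop; x points into the V (the can enters along +x), roughly to the robot's left, z up. No floor plate: the can slides on the bench. 130 mm behind (+x) is a profile 30 mm high along y, from y = -75 to 175 mm; button box 70 x 64 mm, 45 mm high at x 95, y 145 mm.
- v_corner (a point): inner corner of the V-stop, at bench height, 46 mm from the station's origin along its x. From it two white upright plates, 40 mm high, 12 mm thick, run outward at 90 degrees to each other, 45 degrees either side of the station's x axis, inner faces 65 mm long: they end beside the seated can's centre, 46 mm to either side.
- lens (a point): front of the lens of the small grey camera with a white ring light (60 mm across), 130 mm above the bench, 72 mm ahead of the station's origin along its x, 40 mm clear of the seated can. Camera body and ring span heights 100 to 160 mm; its steel post stands 130 mm from the station's origin, 16 mm thick, 220 mm high.
- trigger_top (a point): centre of the top face of the round green push button (diameter 30 mm) on the yellow box, 67 mm above the bench when not pressed; it goes straight down. Around it is a black collar 46 mm wide, its top 10 mm below the button's top at rest.
- trigger (a joint): travel of the green button in m: 0 released, 0.006 fully down. A spring brings it back; it takes about 1.5 N to start and 5 N to be fully down.
- tape: bystander: roll of brown packing tape lying flat on the bench, outer diameter 104 mm, 48 mm high; origin at the centre of its underside.
- knife: bystander: yellow box knife lying flat on the bench, about 147 mm long along its x, 28 mm wide, 20 mm high; origin on its underside near the middle.

How it is judged:
By the outcome, as a careful person would: the job done as asked, in the order asked, and still so for the second after the job is handed in, with the robot touching nothing.
It also fails if it takes over 72 s, if anything falls off the work surface, if the arm or the gripper's body presses on something with over 40 N, if the wrist force passes 120 N, or if a joint passes its speed limit or range.

## Working session

There is one attempt and no reset: what is moved stays moved. The work goes in short steps, Python scripts to look and compute and a tool call to move; the robot and the scene stay as the last step left them, time stands still between calls to the robot, and variables do not carry over. Pictures are saved under pics/ and viewed, and the job is handed in when it is done.

Besides the shell and the picture viewer there is one more tool, called after ">>>" as name(argument=value, ...) on one line, values as JSON. move_arm: Moves the arm, as the interface text tells. Its arguments: {"type":"object","properties":{"commands":{"type":"array"},"jaw":{"type":"number"},"force":{"type":"number"}},"required":["commands"]}

```bash
mkdir -p pics; ls; python3 - <<'E'
from plant import ctrl
import cv2
s=ctrl.get_state(); print(s)
for n in ("side","top"):
    cv2.imwrite(f"pics/{n}0.png",cv2.cvtColor(ctrl.read_camera(n),cv2.COLOR_RGB2BGR))
    print(ctrl.get_calibration(n))
E
```

```text
pics
{'time': 0.0, 'qpos': array([ 1.08603625e+00,  2.87174355e-01,  1.57817802e+00,  1.24225170e-05,
        1.27859907e+00, -1.50023095e-01]), 'dq': array([ 0.00138819,  0.00028263, -0.00080179, -0.0016775 ,  0.00021407,
        0.00045959]), 'joint_efforts': array([ 2.65811541e-03, -4.05975652e+01, -2.92626232e+01,  3.99616511e-05,
        5.74182108e-03,  1.06730377e-05]), 'eef_pos': array([0.22144146, 0.63698233, 0.24394079]), 'tcp_rot': array([-0.41009032,  0.57705389,  0.40934541,  0.57556153]), 'contact_force': array([0.27334532, 0.33437222, 0.09717713]), 'wrist_torque': array([ 0.00295122, -0.02245585, -0.00468713]), 'opening': 1.0013273384182593}
{'camera_matrix': array([[464.40225337,   0.        , 283.89616923],
       [  0.        , 464.40225337, 213.99312884],
       [  0.        ,   0.        ,   1.        ]]), 'k1': -0.12214633240376589, 'camera_from_world': array([[-0.85279114, -0.52216274,  0.00966135,  0.55424041],
       [-0.3979661 ,  0.63775259, -0.65946541,  0.30739775],
       [ 0.33818672, -0.56623114, -0.75167283,  0.83402101],
       [ 0.        ,  0.        ,  0.        ,  1.        ]])}
{'camera_matrix': array([[546.50185056,   0.        , 280.72716022],
       [  0.        , 546.50185056, 210.41715302],
       [  0.        ,   0.        ,   1.        ]]), 'k1': -0.15635436718275833, 'camera_from_world': array([[-0.01530282, -0.99961557,  0.02311999,  0.0323857 ],
       [-0.9819344 ,  0.01066262, -0.18892097,  0.62072517],
       [ 0.18860183, -0.02559334, -0.98172009,  1.21544846],
       [ 0.        ,  0.        ,  0.        ,  1.        ]])}
```

View pics/top0.png

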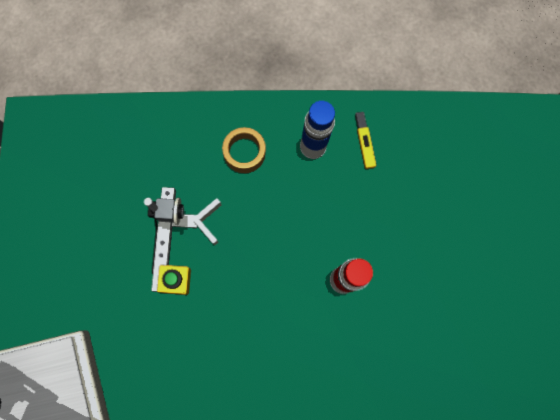

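View pics/side0.png

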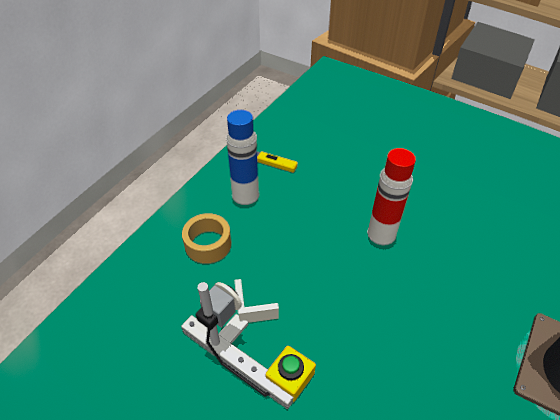

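```bash
cat > h.py <<'E'
import numpy as np,cv2
from plant import ctrl
from scipy.spatial.transform import Rotation as R
def cal(n):
    c=ctrl.get_calibration(n);return c["camera_matrix"],np.array([c["k1"],0,0,0,0.]),c["camera_from_world"]
def proj(n,P):
    K,d,T=cal(n);P=np.atleast_2d(P).astype(float)
    return cv2.projectPoints(P,cv2.Rodrigues(T[:3,:3])[0],T[:3,3],K,d)[0].reshape(-1,2)
def unproj(n,uv,z):
    K,d,T=cal(n)
    p=cv2.undistortPoints(np.array(uv,float).reshape(-1,1,2),K,d).reshape(-1,2)
    r=np.c_[p,np.ones(len(p))]@T[:3,:3]; c=-T[:3,:3].T@T[:3,3]
    return c+r*((z-c[2])/r[:,2])[:,None]
def snap(n,f,box=None,k=1):
    im=cv2.cvtColor(ctrl.read_camera(n),cv2.COLOR_RGB2BGR); cv2.imwrite(f"pics/{f}.png",im); return im
def crop(im,f,x0,y0,x1,y1,k):
    c=cv2.resize(im[y0:y1,x0:x1],None,fx=k,fy=k,interpolation=cv2.INTER_CUBIC)
    for u in range((x0+9)//10*10,x1,10): cv2.putText(c,str(u),((u-x0)*k,10),0,.3,(255,255,255),1);cv2.line(c,((u-x0)*k,12),((u-x0)*k,18),(255,255,255),1)
    for v in range((y0+9)//10*10,y1,10): cv2.putText(c,str(v),(0,(v-y0)*k),0,.3,(255,255,255),1)
    cv2.imwrite(f"pics/{f}.png",c)
E
python3 - <<'E'
from h import *
s=ctrl.get_state()
for n in("top","side"): print(proj(n,[s["eef_pos"],[0,0,0],[.2,0,0],[0,.2,0]]))
print(R.from_quat(s["tcp_rot"]).as_matrix())
t=cv2.imread("pics/top0.png");s=cv2.imread("pics/side0.png")
crop(t,"t1",140,180,230,300,5);crop(t,"t2",320,245,390,305,8);crop(s,"s1",175,270,325,410,5);crop(s,"s2",355,140,425,255,5)
E
```

```text
[[-22.54033504 393.71342004]
 [294.69331342 478.10145557]
 [293.28537222 392.13603069]
 [208.43781801 479.16889924]]
[[319.67528045 687.60467798]
 [570.74213865 373.0861927 ]
 [475.60138373 327.81471852]
 [547.03443371 468.4385064 ]]
[[-1.00795131e-03 -9.44483171e-01  3.28558251e-01]
 [-1.93721006e-03  3.28559645e-01  9.44481237e-01]
 [-9.99997616e-01  3.15504753e-04 -2.16083443e-03]]
```

View pics/t1.png

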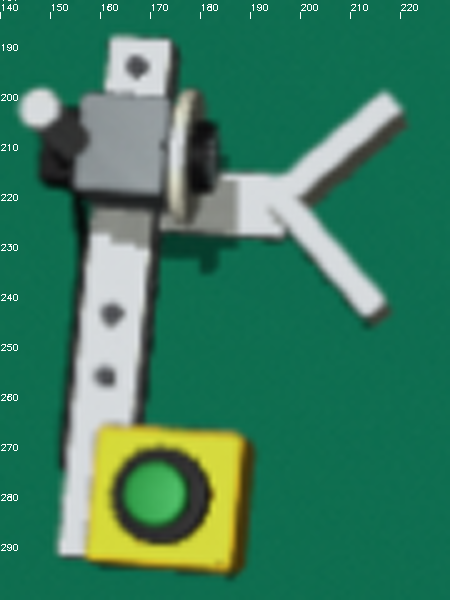

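View pics/t2.png

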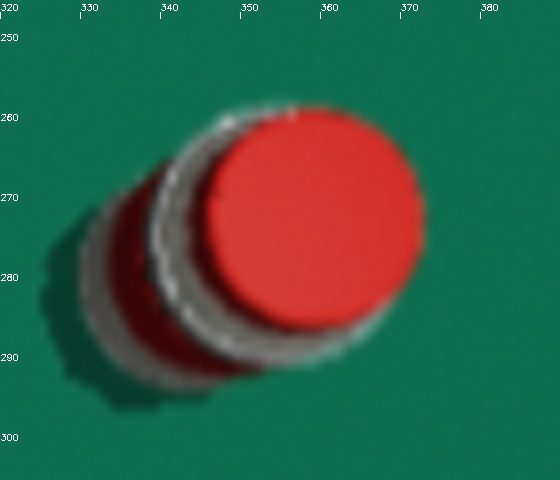

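View pics/s1.png

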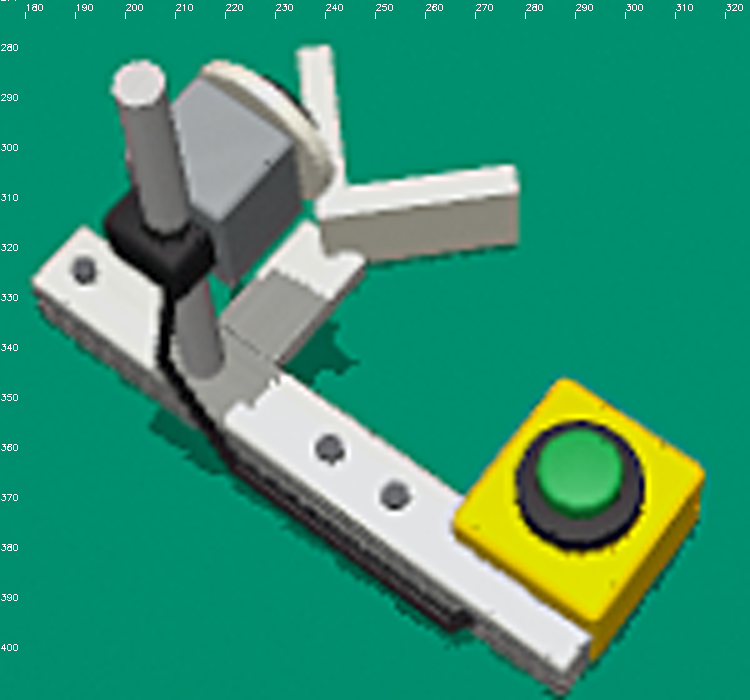

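View pics/s2.png

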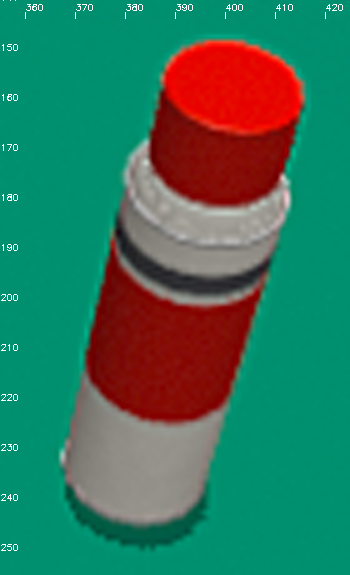

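```bash
python3 - <<'E'
from h import *
from scipy.optimize import least_squares
o=[("top",(95,145,67),(171,279)),("top",(0,-46,40),(218.8,203)),("top",(8.5,-54.5,40),(215.3,199)),("top",(0,46,40),(216,239)),("top",(8.5,54.5,40),(212,243)),("top",(130,0,220),(147.7,202)),
("side",(95,145,67),(291.3,365)),("side",(0,46,40),(277.5,303.5)),("side",(8.5,54.5,40),(278.5,307.8)),("side",(0,-46,40),(240,279.5)),("side",(8.5,-54.5,40),(234,280.5)),("side",(130,0,220),(202.5,287))]
def pts(p,L):
    c,s=np.cos(p[2]),np.sin(p[2]); L=np.array(L)/1000
    return np.c_[p[0]+c*L[:,0]-s*L[:,1],p[1]+s*L[:,0]+c*L[:,1],L[:,2]]
def res(p):
    return np.concatenate([(proj(n,pts(p,[l]))[0]-uv) for n,l,uv in o])
r=least_squares(res,[.55,.2,1.57],loss="soft_l1")
print(r.x,np.degrees(r.x[2]));print(res(r.x).reshape(-1,2).round(1))
print("button",pts(r.x,[(95,145,67)]),"vcorner",pts(r.x,[(46,0,0)]))
c=least_squares(lambda p:np.concatenate([proj("top",[*p,.235])[0]-[359.6,272.6],proj("side",[*p,.235])[0]-[400.5,157.7]]),[.4,-.2])
print("can",c.x,c.fun)
for n,uv in(("top",(359.6,272.6)),("side",(400.5,157.7))):print(unproj(n,[uv],.235))
print("blue",unproj("top",[(321,115)],.235),"tape",unproj("top",[(244,148)],.048))
S=r.x;d=S[:2]-c.x;print("dist",np.hypot(*d),"dir",np.degrees(np.arctan2(d[1],d[0])))
E
```

```text
[0.602433   0.17338593 1.49969201] 85.92602278951739
[[-1.  -0.4]
 [ 0.1 -1.7]
 [ 0.3 -1.4]
 [-0.1  0.7]
 [ 0.   0.1]
 [-1.3 -0.5]
 [ 0.4 -1.2]
 [ 0.1 -0.3]
 [ 0.   0.8]
 [ 0.4  0.1]
 [ 0.4 -0.1]
 [ 0.5  0.5]]
button [[0.46454861 0.27844732 0.067     ]] vcorner [[0.60570104 0.2192697  0.        ]]
can [ 0.46218041 -0.12309148] [-1.09984917 -0.89844312  1.36029667 -0.96613908]
[[ 0.46036252 -0.12522126  0.235     ]]
[[ 0.46338446 -0.11902224  0.235     ]]
blue [[ 0.78928082 -0.05840735  0.235     ]] tape [[0.77714032 0.11006653 0.048     ]]
dist 0.32797811886839534 dir 64.68288688825778
```

>>> move_arm(commands=[-1,0,0,1,-1,0,0,1,-1,0,0,1], jaw=85.4)

```text
time: 0.48
eef_pos: [0.2216, 0.6372, 0.3202]
tcp_rot: [-0.33, 0.626, 0.33, 0.625]
contact_force: [-0.1, -0.2, 0.1]
opening: 0.998
```

>>> move_arm(commands=[0,-0.93,-0.48,0,0,-0.93,-0.48,0,0,-0.93,-0.48,0,0,-0.93,-0.48,0,0,-0.93,-0.48,0,0,-0.93,-0.48,0,0,-0.93,-0.48,0,0,-0.93,-0.48,0,0,-0.93,-0.48,0,0,-0.93,-0.48,0,0,-0.93,-0.48,0,0,-0.93,-0.48,0,0,-0.93,-0.48,0,0,-0.93,-0.48,0,0,-0.93,-0.48,0,0,-0.93,-0.48,0,0,-0.93,-0.48,0,0,-0.93,-0.48,0,0,-0.93,-0.48,0])

```text
time: 2.85
eef_pos: [0.4591, 0.1999, 0.3197]
tcp_rot: [-0.331, 0.625, 0.331, 0.625]
contact_force: [-0.5, -0.3, -1.1]
opening: 0.999
```

```bash
cat >> h.py <<'E'
def plan(xy,z=None):
    s=ctrl.get_state();M=R.from_quat(s["tcp_rot"]).as_matrix();p=s["eef_pos"]
    t=np.array([xy[0],xy[1],p[2] if z is None else z]);print("t",s["time"],"pos",p.round(4),"yaw",np.degrees(np.arctan2(M[1,2],M[0,2])).round(2),"units",((t-p)@M/.025).round(2),"F",s["contact_force"].round(1),"tip",ctrl.tip_extent)
E
python3 -c "
from h import *
plan((.403,-.21))
snap('side','s3')"
```

```text
t 2.85 pos [0.4591 0.1999 0.3197] yaw 55.82 units [  0.    -7.35 -14.82] F [-0.5 -0.3 -1.1] tip 0.014
```

View pics/s3.png

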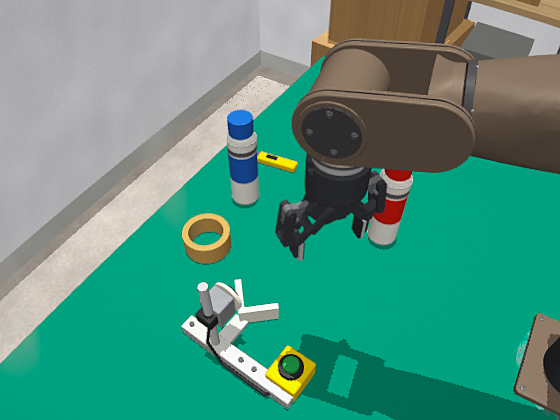

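```bash
python3 -c "
from h import *
s=ctrl.get_state();p=s['eef_pos']
for h in(-.014,0,.059,.1,.15,.2,.25,.3):print(h,proj('side',p+[0,0,h]).round(0),proj('top',p+[0,0,h]).round(0))
crop(cv2.imread('pics/s3.png'),'s3c',260,30,420,270,3)
crop(snap('top','t3'),'t3c',120,100,300,320,3)"
```

```text
-0.014 [[328. 249.]] [[191. 272.]]
0 [[329. 243.]] [[190. 271.]]
0.059 [[332. 214.]] [[185. 269.]]
0.1 [[335. 192.]] [[181. 266.]]
0.15 [[339. 162.]] [[176. 264.]]
0.2 [[344. 126.]] [[170. 260.]]
0.25 [[349.  86.]] [[164. 257.]]
0.3 [[355.  39.]] [[157. 253.]]
```

View pics/s3c.png

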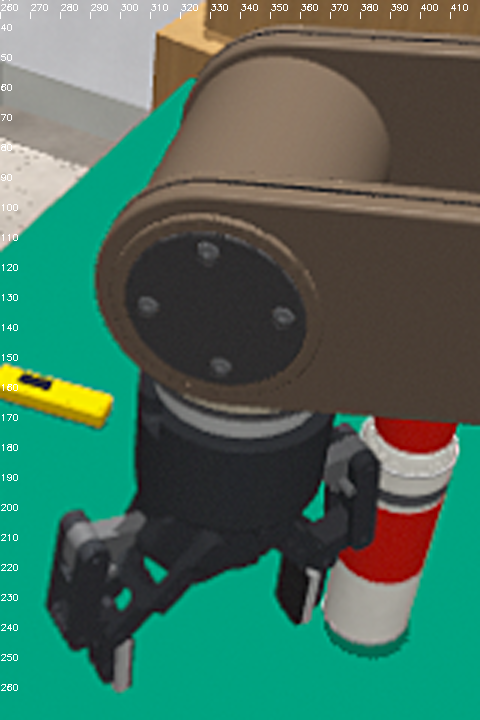

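View pics/t3.png

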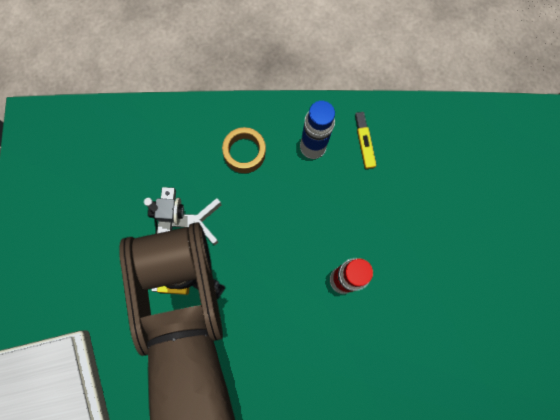

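```bash
python3 -c "
from h import *
s=ctrl.get_state();p=s['eef_pos'];M=R.from_quat(s['tcp_rot']).as_matrix()
x0,y0,k=255,140,5
im=cv2.imread('pics/s3.png')[y0:270,x0:400]
c=cv2.resize(im,None,fx=k,fy=k,interpolation=cv2.INTER_CUBIC); c=np.clip(c.astype(float)*2+20,0,255).astype(np.uint8)
for w,col in((.0425,(255,255,0)),(.057,(0,255,0)),(.07,(0,0,255)),(-.0425,(255,255,0)),(-.057,(0,255,0)),(-.07,(0,0,255))):
  P=np.array([p-h*M[:,0]*-1*-1+w*M[:,2] for h in(-.014,0,.02,.04,.06,.08)])
  q=((proj('side',P)-[x0,y0])*k).astype(int)
  cv2.polylines(c,[q.reshape(-1,1,2)],False,col,1)
  for a in q: cv2.circle(c,tuple(map(int,a)),3,col,-1)
cv2.imwrite('pics/ov.png',c)"
```

```text
(no output)
```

View pics/ov.png

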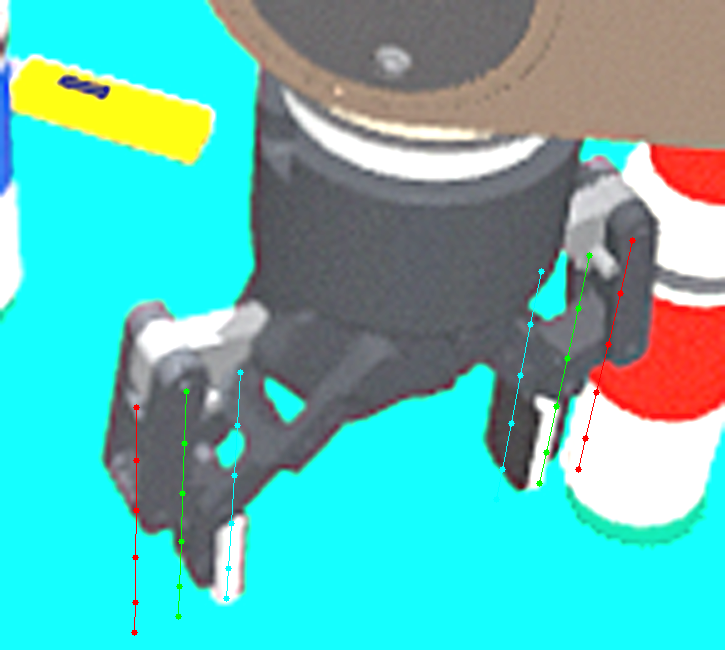

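>>> move_arm(commands=[0,-0.434,-0.931,0,0,-0.434,-0.931,0,0,-0.434,-0.931,0,0,-0.434,-0.931,0,0,-0.434,-0.931,0,0,-0.434,-0.931,0,0,-0.434,-0.931,0,0,-0.434,-0.931,0,0,-0.434,-0.931,0,0,-0.434,-0.931,0,0,-0.434,-0.931,0,0,-0.434,-0.931,0,0,-0.434,-0.931,0,0,-0.434,-0.931,0,0,-0.434,-0.931,0,0,-0.434,-0.931,0,0,-0.434,-0.931,0,0,0,0,0])

```text
time: 5.2
eef_pos: [0.3892, -0.2305, 0.3199]
tcp_rot: [-0.33, 0.625, 0.331, 0.625]
contact_force: [0.6, 0.7, 0.3]
opening: 1.0
```

```bash
python3 -c "
from h import *
plan((.389,-.231),.03)
snap('side','s4');snap('top','t4')"
```

```text
t 5.2 pos [ 0.3892 -0.2305  0.3199] yaw 55.71 units [11.59 -0.02 -0.03] F [0.6 0.7 0.3] tip 0.014
```

View pics/s4.png

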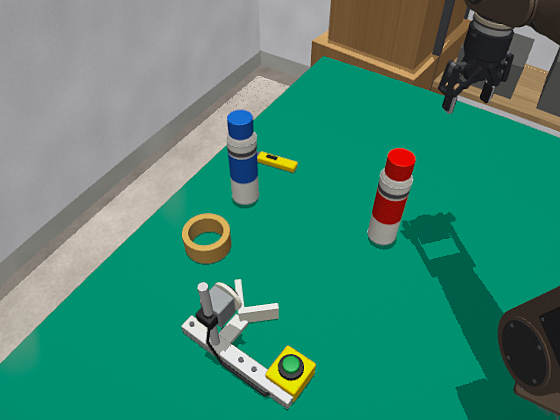

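>>> move_arm(commands=[1,0,0,0,1,0,0,0,1,0,0,0,1,0,0,0,1,0,0,0,1,0,0,0,1,0,0,0,1,0,0,0,1,0,0,0,1,0,0,0,1,0,0,0,0.6,0,0,0,0,0,0,0])

```text
time: 6.92
eef_pos: [0.389, -0.2291, 0.0295]
tcp_rot: [-0.33, 0.625, 0.332, 0.624]
contact_force: [0.8, -0.7, -0.1]
opening: 0.997
```

```bash
python3 -c "
from h import *
plan((.389,-.231),.015)
crop(snap('side','s5'),'s5c',350,140,510,290,5);crop(snap('top','t5'),'t5c',300,240,420,380,4)"
```

```text
t 6.925 pos [ 0.389  -0.2291  0.0295] yaw 55.86 units [ 0.58 -0.04 -0.06] F [ 0.8 -0.7 -0.1] tip 0.014
```

View pics/s5c.png

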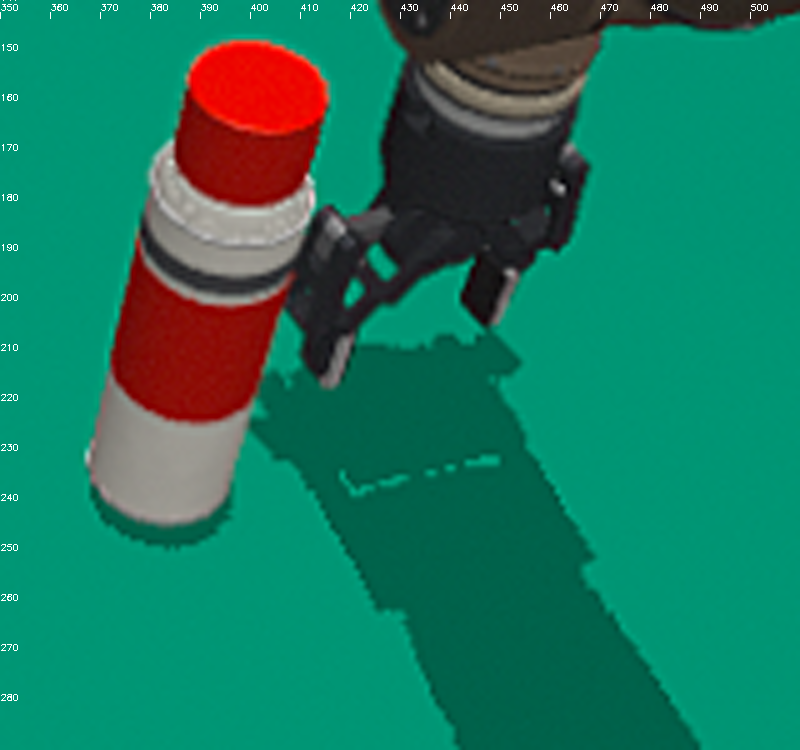

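View pics/t5c.png

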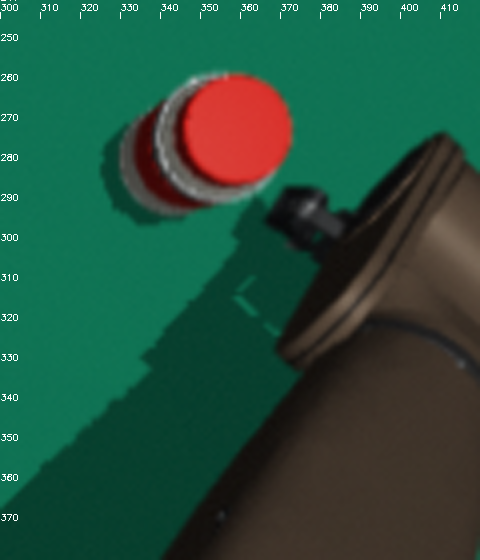

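>>> move_arm(commands=[0.2,0,0,0,0.2,0,0,0,0,0,0,0,0,0,0,0])

```text
time: 7.52
eef_pos: [0.3894, -0.2303, 0.0204]
tcp_rot: [-0.331, 0.625, 0.331, 0.625]
contact_force: [0.2, 0.1, 0.5]
opening: 1.0
```

```bash
python3 -c "
from h import *
plan((.389,-.231),.015)
crop(snap('side','s6'),'s6c',390,165,480,240,8)
s=ctrl.get_state();p=s['eef_pos'];M=R.from_quat(s['tcp_rot']).as_matrix()
for z in(.07,.1,.12):print(z,((unproj('top',[(367,293),(370,288)],z)-p)@M).round(4))
"
```

```text
t 7.525 pos [ 0.3894 -0.2303  0.0204] yaw 55.81 units [ 0.21 -0.   -0.03] F [0.2 0.1 0.5] tip 0.014
0.07 [[-0.0496  0.0046  0.0717]
 [-0.0496 -0.0088  0.0719]]
0.1 [[-0.0796  0.0086  0.0756]
 [-0.0796 -0.0045  0.0758]]
0.12 [[-0.0996  0.0112  0.0782]
 [-0.0996 -0.0016  0.0784]]
```

View pics/s6c.png

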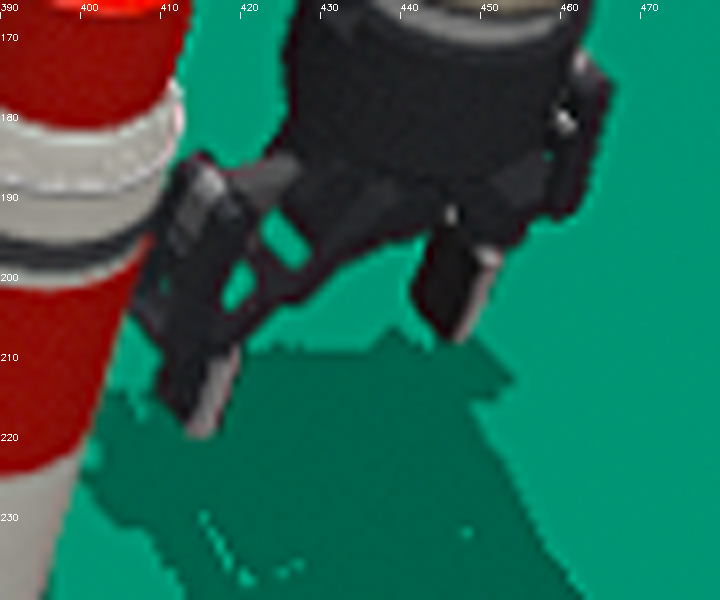

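>>> move_arm(commands=[0.2,0,0,0,0,0,0,0,0,0,0,0])

```text
time: 7.95
eef_pos: [0.3893, -0.2302, 0.0152]
tcp_rot: [-0.331, 0.625, 0.331, 0.625]
contact_force: [0.6, 1.4, 0.2]
opening: 1.003
```

>>> move_arm(commands=[0.1,0,0,0,0,0,0,0,0,0,0,0])

```text
time: 8.32
eef_pos: [0.3894, -0.2302, 0.0128]
tcp_rot: [-0.331, 0.625, 0.331, 0.625]
contact_force: [0.6, -0.5, 0.6]
opening: 0.999
```

>>> move_arm(commands=[0.1,0,0,0,0,0,0,0,0,0,0,0])

```text
time: 8.7
eef_pos: [0.3894, -0.2302, 0.0103]
tcp_rot: [-0.331, 0.625, 0.331, 0.625]
contact_force: [-0.1, -0.1, -0.5]
opening: 0.997
```

>>> move_arm(commands=[0.1,0,0,0,0,0,0,0,0,0,0,0])

```text
time: 9.07
eef_pos: [0.3894, -0.2302, 0.0078]
tcp_rot: [-0.331, 0.625, 0.331, 0.625]
contact_force: [0.5, 0.4, -0.2]
opening: 1.003
```

>>> move_arm(commands=[0.1,0,0,0,0,0,0,0,0,0,0,0])

```text
time: 9.45
eef_pos: [0.3894, -0.2302, 0.0053]
tcp_rot: [-0.331, 0.625, 0.331, 0.625]
contact_force: [-0.2, 0.9, -0.7]
opening: 1.0
```

>>> move_arm(commands=[0.05,0,0,0,0,0,0,0,0,0,0,0])

```text
time: 9.82
eef_pos: [0.3894, -0.2302, 0.0041]
tcp_rot: [-0.331, 0.625, 0.331, 0.625]
contact_force: [-0.6, 0.8, 1.1]
opening: 0.998
```

```bash
python3 -c "
from h import *
s=ctrl.get_state();p=s['eef_pos'];M=R.from_quat(s['tcp_rot']).as_matrix()
plan((.462,-.123))
crop(snap('side','s7'),'s7c',380,165,480,240,8)"
```

```text
t 9.825 pos [ 0.3894 -0.2302  0.0041] yaw 55.82 units [0.   0.01 5.18] F [-0.6  0.8  1.1] tip 0.014
```

View pics/s7c.png

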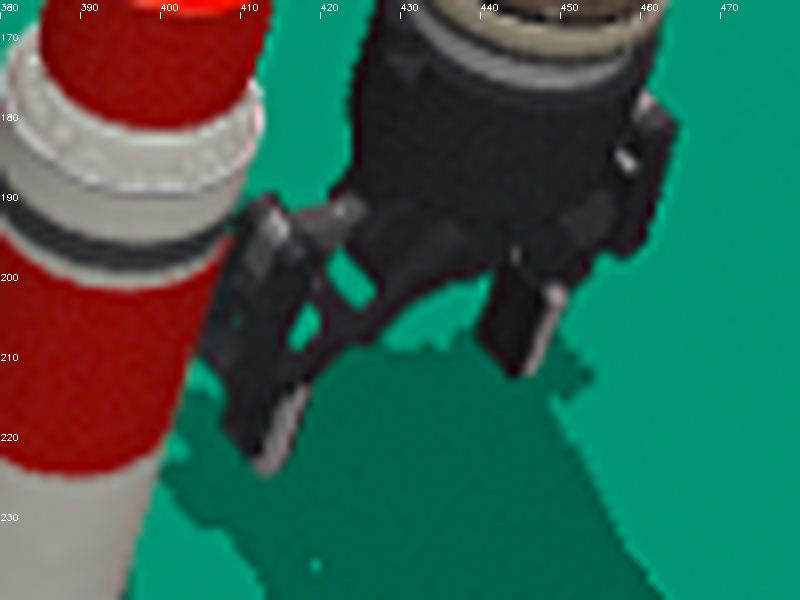

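>>> move_arm(commands=[0,0,0.3,0,0,0,0.3,0,0,0,0.08,0,0,0,0.08,0,0,0,0,0])

```text
time: 10.5
eef_pos: [0.4001, -0.2144, 0.0041]
tcp_rot: [-0.331, 0.625, 0.331, 0.625]
contact_force: [-0.3, -0.1, -0.5]
opening: 0.998
```

>>> move_arm(commands=[0,0,0.08,0,0,0,0.08,0])

```text
time: 10.75
eef_pos: [0.4023, -0.2114, 0.0041]
tcp_rot: [-0.331, 0.625, 0.331, 0.625]
contact_force: [-1.7, -1.8, 0.4]
opening: 0.995
```

>>> move_arm(commands=[0,0,0.08,0,0,0,0.08,0])

```text
time: 11.0
eef_pos: [0.4046, -0.208, 0.0042]
tcp_rot: [-0.331, 0.625, 0.331, 0.625]
contact_force: [-1.1, -1.5, 1.0]
opening: 1.0
```

```bash
python3 -c "
from h import *
s=ctrl.get_state();p=s['eef_pos'];M=R.from_quat(s['tcp_rot']).as_matrix()
plan((.462,-.123))
print('tool F',s['contact_force']@M,'T',s['wrist_torque'],s['wrist_torque']@M)
a=snap('side','s8');crop(a,'s8c',350,140,480,260,6);crop(snap('top','t8'),'t8c',320,245,390,305,8)"
```

```text
t 11.0 pos [ 0.4046 -0.208   0.0042] yaw 55.82 units [-0.    0.01  4.1 ] F [-1.1 -1.5  1. ] tip 0.014
tool F [-0.95408239  0.03794353 -1.82330485] T [-0.08803802  0.15753485  0.01268092] [-0.01274097  0.16133701  0.08085025]
```

View pics/s8c.png

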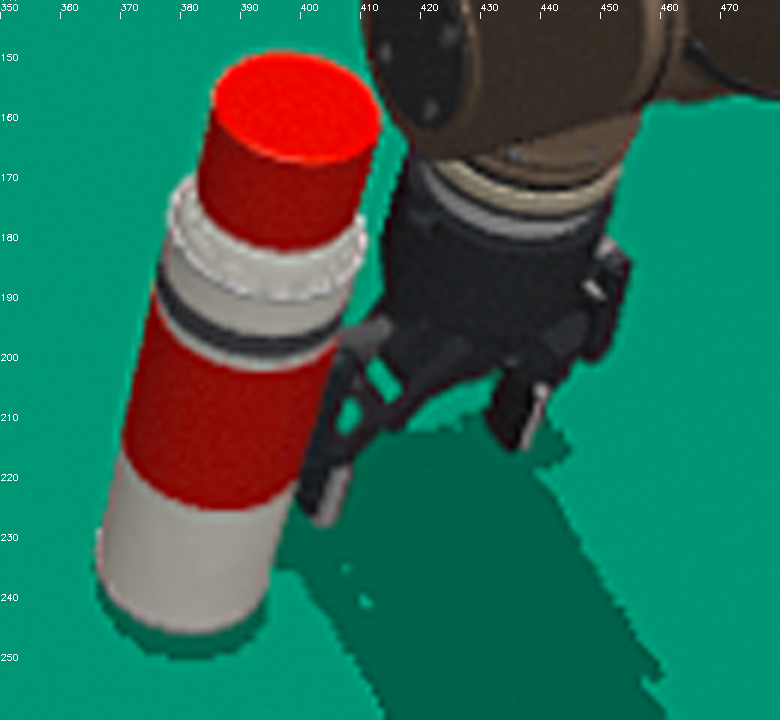

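View pics/t8c.png

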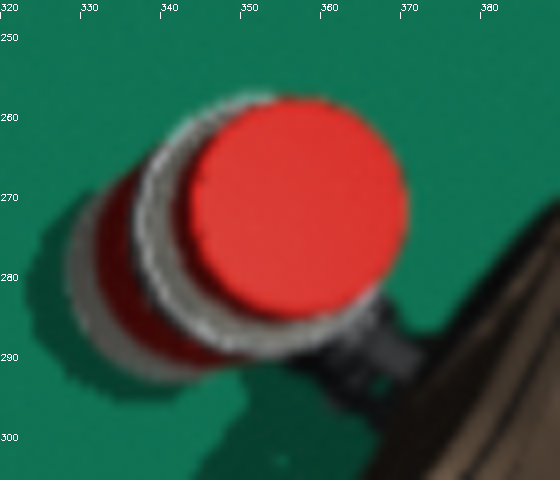

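>>> move_arm(commands=[0,0,0.1,0,0,0,0.15,0,0,0,0.15,0,0,0,0.15,0,0,0,0.15,0,0,0,0.15,0])

```text
time: 11.85
eef_pos: [0.4166, -0.1901, 0.0041]
tcp_rot: [-0.331, 0.625, 0.331, 0.625]
contact_force: [-1.0, -2.2, 0.5]
opening: 1.001
```

```bash
cat >> h.py <<'E'
def canfit(n):
    im=ctrl.read_camera(n); h=cv2.cvtColor(im,cv2.COLOR_RGB2HSV)
    return im
def show(tag,c=(355,270)):
    s=ctrl.get_state();M=R.from_quat(s['tcp_rot']).as_matrix()
    print('tool F',(s['contact_force']@M).round(2),'T',(s['wrist_torque']@M).round(3))
    a=snap('side','s'+tag);b=snap('top','t'+tag)
    cv2.imwrite('pics/c'+tag+'.png',np.hstack([cv2.resize(a[120:300,180:460],None,fx=1.4,fy=1.4),cv2.resize(b[160:320,130:400],(378,252))]))
E
python3 -c "
from h import *
plan((.462,-.123));show('9')"
```

```text
t 11.85 pos [ 0.4166 -0.1901  0.0041] yaw 55.82 units [-0.    0.01  3.24] F [-1.  -2.2  0.5] tip 0.014
tool F [-0.48 -0.44 -2.41] T [0.053 0.11  0.007]
```

View pics/c9.png

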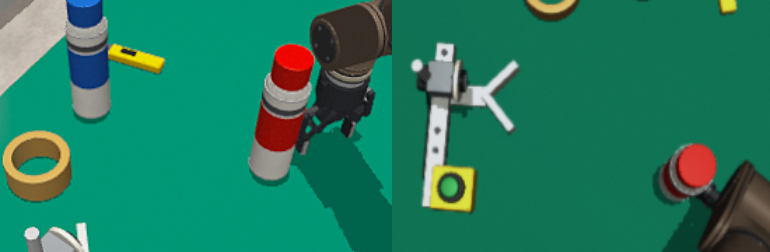

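```bash
cat >> h.py <<'E'
def can():
    out=[]
    for n,t in(("top",205),("side",225)):
        im=ctrl.read_camera(n).astype(int); m=((im[...,0]>t)&(im[...,1]<90)).astype(np.uint8)
        k,l,st,ce=cv2.connectedComponentsWithStats(m); i=1+np.argmax(st[1:,4])
        out.append(np.r_[unproj(n,[ce[i]],.235)[0,:2],st[i,4],ce[i]])
    print("can",np.array(out).round(4).tolist()); c=(out[0][:2]+out[1][:2])/2
    s=ctrl.get_state();M=R.from_quat(s['tcp_rot']).as_matrix();S=np.array([.6024,.1734]);a=1.4997
    st=np.array([[np.cos(a),np.sin(a)],[-np.sin(a),np.cos(a)]])@(c-S)
    print("mean",c.round(4),"station frame",st.round(4),"rel tool",((np.r_[c,0]-s['eef_pos'])@M).round(4))
E
python3 -c "
from h import *
can()"
```

```text
can [[0.4767, -0.1022, 502.0, 347.7689, 264.5398], [0.4776, -0.1006, 382.0, 390.0, 160.4503]]
mean [ 0.4772 -0.1014] station frame [-0.283   0.1054] rel tool [ 0.004  -0.0005  0.1073]
```

>>> move_arm(commands=[0,0,0.15,0,0,0,0.2,0,0,0,0.25,0,0,0,0.25,0,0,0,0.25,0,0,0,0.25,0,0,0,0.25,0,0,0,0.25,0,0,0,0.25,0,0,0,0.25,0,0,0,0.25,0,0,0,0.25,0,0,0,0.25,0,0,0,0.25,0,0,0,0.25,0,0,0,0.15,0,0,0,0.1,0])

```text
time: 14.18
eef_pos: [0.4707, -0.1105, 0.0041]
tcp_rot: [-0.331, 0.625, 0.331, 0.625]
contact_force: [-1.0, -1.5, 0.6]
opening: 0.999
```

```bash
python3 -c "
from h import *
plan((.595,.0736));can();show('10')"
```

```text
t 14.175 pos [ 0.4707 -0.1105  0.0041] yaw 55.83 units [-0.    0.02  8.89] F [-1.  -1.5  0.6] tip 0.014
can [[0.5308, -0.0228, 504.0, 307.119, 238.0238], [0.5319, -0.0202, 441.0, 345.8163, 174.6372]]
mean [ 0.5313 -0.0215] station frame [-0.1995  0.057 ] rel tool [ 0.004  -0.0002  0.1077]
tool F [ 0.28 -0.76 -0.25] T [-0.011  0.111  0.033]
```

View pics/c10.png

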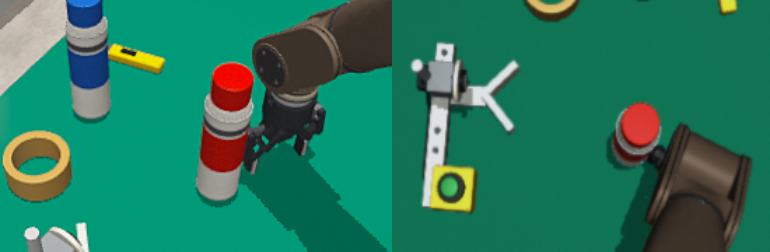

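>>> move_arm(commands=[0,0,0.15,0,0,0,0.2,0,0,0,0.25,0,0,0,0.25,0,0,0,0.25,0,0,0,0.25,0,0,0,0.25,0,0,0,0.25,0,0,0,0.25,0,0,0,0.25,0,0,0,0.25,0,0,0,0.25,0,0,0,0.25,0,0,0,0.25,0,0,0,0.25,0,0,0,0.25,0,0,0,0.25,0,0,0,0.25,0,0,0,0.2,0])

```text
time: 16.75
eef_pos: [0.5347, -0.0163, 0.0041]
tcp_rot: [-0.331, 0.625, 0.331, 0.625]
contact_force: [-1.9, -2.0, 0.4]
opening: 1.0
```

```bash
python3 -c "
from h import *
plan((.595,.0736));can();show('11')"
```

```text
t 16.75 pos [ 0.5347 -0.0163  0.0041] yaw 55.82 units [-0.    0.02  4.33] F [-1.9 -2.   0.4] tip 0.014
can [[0.5948, 0.0708, 485.0, 259.7299, 206.9258], [0.5961, 0.0742, 496.0, 289.25, 192.7056]]
mean [0.5955 0.0725] station frame [-0.1011 -0.0002] rel tool [ 0.0041 -0.0004  0.1074]
tool F [-0.48 -0.41  0.5 ] T [ 0.049  0.014 -0.053]
```

View pics/t11.png

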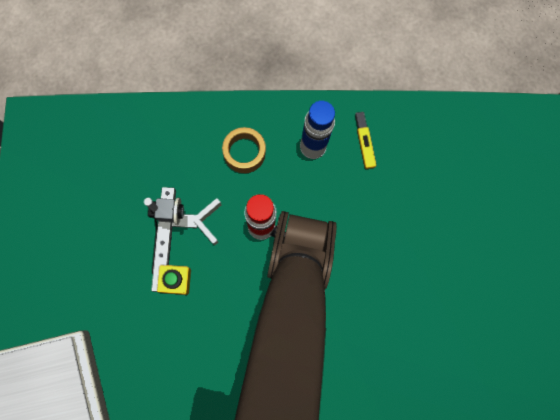

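>>> move_arm(commands=[0,0,-1,0,0,0,-0.4,0,0,0,0,-1,0,0,0,-1,0,0,0,-1,0,0,0,-1,0,0,0,-1,0,0,0,-1,0,0,0,0])

```text
time: 18.08
eef_pos: [0.5149, -0.0455, 0.0041]
tcp_rot: [-0.481, 0.518, 0.481, 0.518]
contact_force: [0.7, -1.0, -0.2]
opening: 1.0
```

```bash
python3 -c "
from h import *
plan((.5866,-.0522))"
```

```text
t 18.075 pos [ 0.5149 -0.0455  0.0041] yaw 85.74 units [ 0.   -2.88 -0.05] F [ 0.7 -1.  -0.2] tip 0.014
```

>>> move_arm(commands=[0,-0.72,0,0,0,-0.72,0,0,0,-0.72,0,0,0,-0.72,0,0,0,0,0,0,0,0,0.3,0,0,0,0.3,0,0,0,0.1,0,0,0,0.1,0,0,0,0.2,0,0,0,0.2,0,0,0,0.2,0,0,0,0.2,0,0,0,0.2,0,0,0,0.2,0])

```text
time: 19.95
eef_pos: [0.5903, -0.0006, 0.004]
tcp_rot: [-0.481, 0.518, 0.481, 0.518]
contact_force: [-0.6, -1.7, 0.4]
opening: 1.004
```

```bash
python3 -c "
from h import *
plan((.6024,.1734));can();show('12')"
```

```text
t 19.95 pos [ 0.5903 -0.0006  0.004 ] yaw 85.82 units [-0.    0.02  6.98] F [-0.6 -1.7  0.4] tip 0.014
can [[0.5977, 0.1053, 489.0, 242.5174, 205.7076], [0.5986, 0.1088, 534.0, 277.6142, 204.4438]]
mean [0.5982 0.1071] station frame [-0.0665 -0.0005] rel tool [ 0.004  -0.0002  0.1076]
tool F [ 0.17 -0.4  -0.47] T [ 0.032  0.13  -0.042]
```

View pics/c12.png

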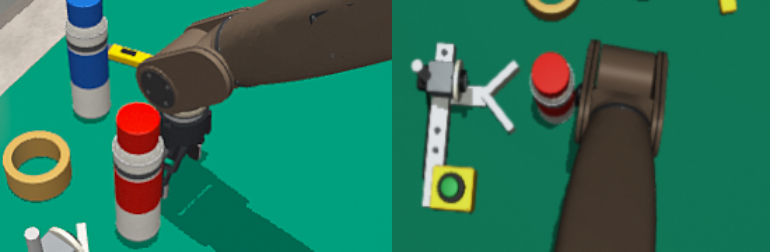

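Remaining 66 mm = 2.66 units. Push 2.3, then slow with force checks.

>>> move_arm(commands=[0,0,0.1,0,0,0,0.2,0,0,0,0.2,0,0,0,0.2,0,0,0,0.2,0,0,0,0.2,0,0,0,0.2,0,0,0,0.2,0,0,0,0.2,0,0,0,0.2,0,0,0,0.2,0,0,0,0.1,0,0,0,0.1,0])

```text
time: 21.78
eef_pos: [0.5945, 0.0566, 0.0041]
tcp_rot: [-0.481, 0.518, 0.481, 0.518]
contact_force: [-0.9, -2.3, 0.0]
opening: 0.998
```

```bash
python3 -c "
from h import *
plan((.6024,.1734));can();show('13')
crop(cv2.imread('pics/t13.png'),'t13c',140,180,280,300,5)"
```

```text
t 21.775 pos [0.5945 0.0566 0.0041] yaw 85.82 units [-0.    0.02  4.68] F [-0.9 -2.3  0. ] tip 0.014
can [[0.6021, 0.1624, 486.0, 214.1111, 203.8704], [0.6029, 0.165, 602.0, 257.4053, 224.696]]
mean [0.6025 0.1637] station frame [-0.0097 -0.0008] rel tool [ 0.004  -0.0003  0.1073]
tool F [ 0.57  0.33 -1.69] T [ 0.07   0.171 -0.046]
```

View pics/t13c.png

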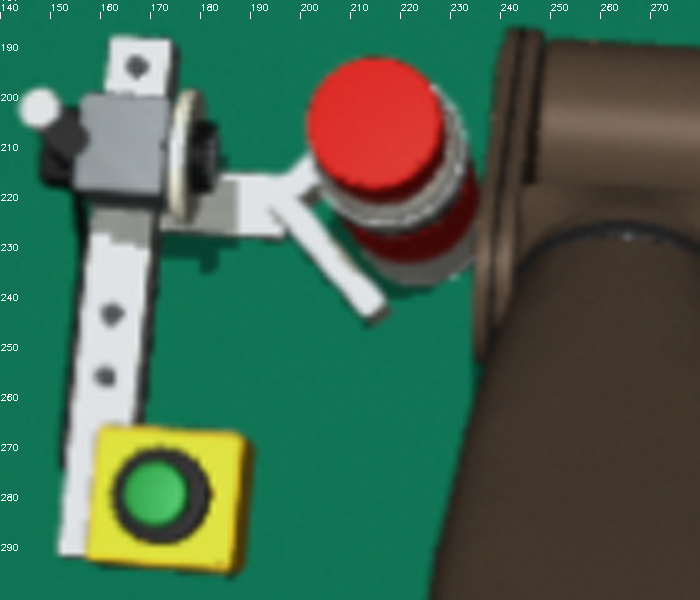

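View pics/s13.png

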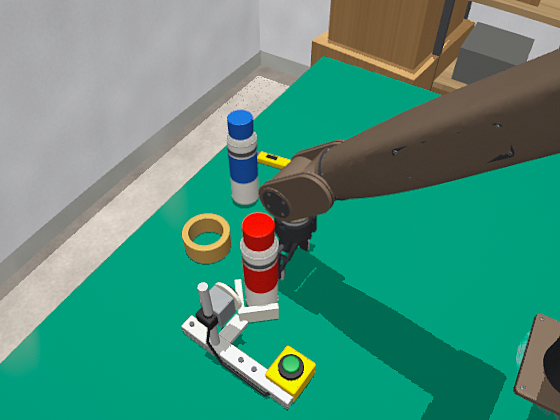

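About 10 mm to go (0.4 units). Creeping in, 1–1.5 mm per row, watching the force.

>>> move_arm(commands=[0,0,0.06,0,0,0,0.06,0,0,0,0.06,0,0,0,0.06,0])

```text
time: 22.48
eef_pos: [0.5949, 0.0625, 0.0041]
tcp_rot: [-0.481, 0.518, 0.481, 0.518]
contact_force: [-0.8, -1.8, 0.8]
opening: 0.994
```

>>> move_arm(commands=[0,0,0.04,0,0,0,0.04,0])

```text
time: 22.72
eef_pos: [0.595, 0.0645, 0.0041]
tcp_rot: [-0.481, 0.518, 0.481, 0.518]
contact_force: [-0.3, -1.5, 0.4]
opening: 1.0
```

>>> move_arm(commands=[0,0,0.04,0,0,0,0.02,0])

```text
time: 22.98
eef_pos: [0.5951, 0.066, 0.0041]
tcp_rot: [-0.481, 0.518, 0.481, 0.518]
contact_force: [-0.8, -1.8, 0.2]
opening: 0.995
```

>>> move_arm(commands=[0,0,0.03,0,0,0,0,0])

```text
time: 23.22
eef_pos: [0.5951, 0.0663, 0.0041]
tcp_rot: [-0.482, 0.518, 0.481, 0.518]
contact_force: [-1.2, -4.6, 1.5]
opening: 1.0
```

>>> move_arm(commands=[0,0,0.03,0,0,0,0,0])

```text
time: 23.48
eef_pos: [0.595, 0.0664, 0.0042]
tcp_rot: [-0.482, 0.518, 0.481, 0.517]
contact_force: [-1.3, -7.9, 2.7]
opening: 0.997
```

```bash
python3 -c "
from h import *
plan((.6024,.1734));can();show('14')
crop(cv2.imread('pics/t14.png'),'t14c',180,180,250,260,7);crop(cv2.imread('pics/s14.png'),'s14c',200,200,300,340,5)"
```

```text
t 23.475 pos [0.595  0.0664 0.0042] yaw 85.86 units [-0.01  0.02  4.29] F [-1.3 -7.9  2.7] tip 0.014
can [[0.603, 0.1723, 480.0, 209.175, 203.4625], [0.6037, 0.1748, 609.0, 253.7291, 228.399]]
mean [0.6033 0.1735] station frame [ 0.0002 -0.0009] rel tool [ 0.004  -0.0006  0.1075]
tool F [-2.67  2.13 -7.86] T [-0.165  0.629  0.1  ]
```

View pics/t14c.png

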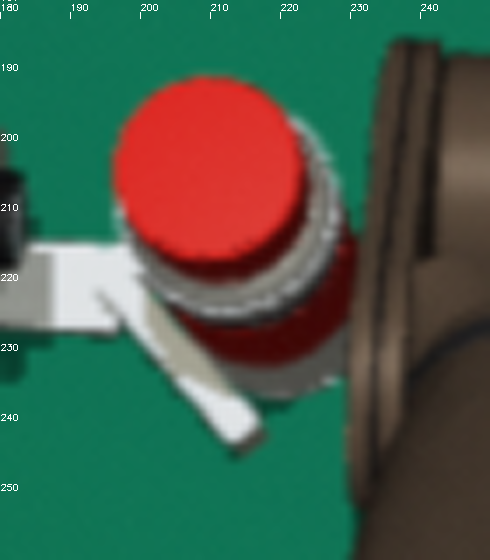

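View pics/s14c.png

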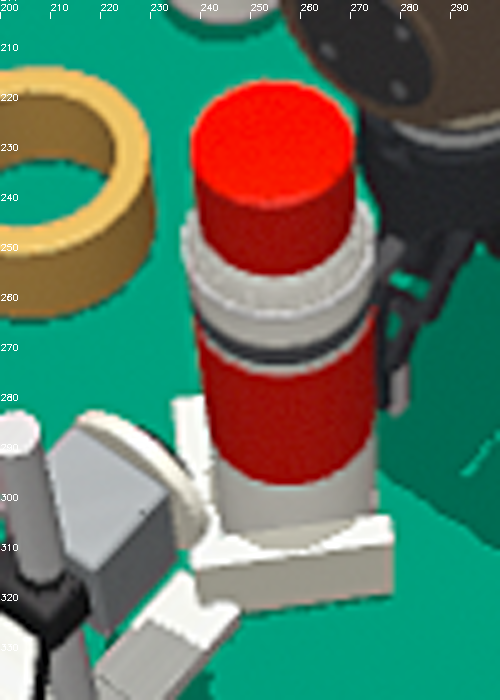

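>>> move_arm(commands=[0,0.06,0,0,0,0.06,0,0])

```text
time: 23.92
eef_pos: [0.5937, 0.0668, 0.0046]
tcp_rot: [-0.482, 0.518, 0.48, 0.519]
contact_force: [3.4, -5.6, 0.9]
opening: 1.001
```

>>> move_arm(commands=[0,-0.06,0,0,0,-0.06,0,0,0,-0.06,0,0,0,-0.06,0,0])

```text
time: 24.42
eef_pos: [0.597, 0.0659, 0.0037]
tcp_rot: [-0.482, 0.519, 0.482, 0.516]
contact_force: [-3.6, -7.5, 1.5]
opening: 1.001
```

>>> move_arm(commands=[0,0.06,0,0,0,0.06,0,0])

```text
time: 24.68
eef_pos: [0.5954, 0.0668, 0.004]
tcp_rot: [-0.482, 0.518, 0.481, 0.518]
contact_force: [1.8, -4.9, -1.6]
opening: 1.0
```

```bash
python3 -c "
from h import *
plan((.6024,.1734));can()"
```

```text
t 24.675 pos [0.5954 0.0668 0.004 ] yaw 85.79 units [-0.    0.03  4.27] F [ 1.8 -4.9 -1.6] tip 0.014
can [[0.6026, 0.1736, 481.0, 208.5198, 203.6944], [0.6033, 0.1762, 623.0, 253.4719, 229.0482]]
mean [0.6029 0.1749] station frame [ 0.0015 -0.0004] rel tool [0.0039 0.0005 0.1084]
```

>>> move_arm(commands=[0,0,-0.04,0,0,0,-0.08,0,0,0,-0.3,0,0,0,-0.8,0,0,0,0,0])

```text
time: 25.4
eef_pos: [0.593, 0.0354, 0.0041]
tcp_rot: [-0.481, 0.518, 0.481, 0.518]
contact_force: [-0.7, 0.8, 0.4]
opening: 1.001
```

```bash
python3 -c "
from h import *
plan((.6024,.1734));can();show('15')
crop(cv2.imread('pics/t15.png'),'t15c',180,180,250,260,7);crop(cv2.imread('pics/s15.png'),'s15c',200,200,300,340,5)"
```

```text
t 25.4 pos [0.593  0.0354 0.0041] yaw 85.68 units [0.   0.04 5.53] F [-0.7  0.8  0.4] tip 0.014
can [[0.6025, 0.1712, 479.0, 209.7056, 203.7077], [0.6028, 0.1738, 611.0, 254.5074, 228.2144]]
mean [0.6027 0.1725] station frame [-0.0009 -0.0003] rel tool [0.0041 0.0005 0.1365]
tool F [0.18 0.13 0.39] T [ 0.008  0.001 -0.05 ]
```

View pics/s15c.png

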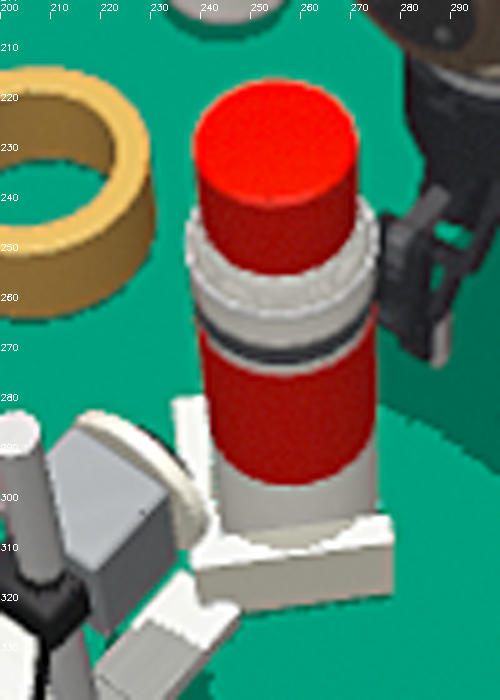

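View pics/t15c.png

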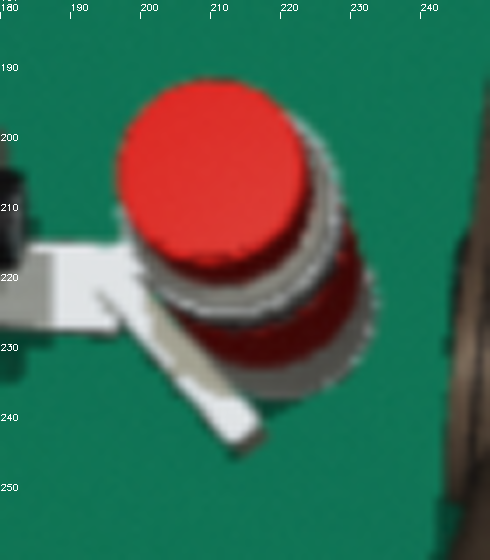

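>>> move_arm(commands=[0,0,0.5,0,0,0,0.4,0,0,0,0.16,0,0,0,0,0])

```text
time: 26.1
eef_pos: [0.5949, 0.0641, 0.0041]
tcp_rot: [-0.482, 0.518, 0.482, 0.518]
contact_force: [-0.2, -0.5, -0.1]
opening: 1.002
```

>>> move_arm(commands=[0,0,0.03,0,0,0,0.03,0])

```text
time: 26.35
eef_pos: [0.5951, 0.0647, 0.0041]
tcp_rot: [-0.481, 0.518, 0.481, 0.518]
contact_force: [-0.3, 0.1, -0.8]
opening: 1.001
```

>>> move_arm(commands=[0,0,0.02,0,0,0,0.02,0])

```text
time: 26.6
eef_pos: [0.5951, 0.0658, 0.0041]
tcp_rot: [-0.481, 0.518, 0.481, 0.518]
contact_force: [0.2, 0.8, 1.2]
opening: 1.001
```

>>> move_arm(commands=[0,0,0.015,0,0,0,0,0])

```text
time: 26.85
eef_pos: [0.5952, 0.0661, 0.0041]
tcp_rot: [-0.481, 0.518, 0.481, 0.518]
contact_force: [0.1, -1.1, 0.0]
opening: 0.999
```

>>> move_arm(commands=[0,0,0.015,0,0,0,0,0])

```text
time: 27.1
eef_pos: [0.5953, 0.0664, 0.0042]
tcp_rot: [-0.482, 0.518, 0.481, 0.518]
contact_force: [-0.7, -2.4, -0.0]
opening: 0.999
```

>>> move_arm(commands=[0,0,0.015,0,0,0,0,0])

```text
time: 27.35
eef_pos: [0.5954, 0.0666, 0.0043]
tcp_rot: [-0.482, 0.518, 0.481, 0.518]
contact_force: [-0.3, -3.9, 2.0]
opening: 1.002
```

>>> move_arm(commands=[0,0,-0.02,0,0,0,-0.02,0,0,0,-0.08,0,0,0,-0.4,0,0,0,-0.8,0,0,0,0,0])

```text
time: 28.1
eef_pos: [0.5928, 0.0324, 0.0041]
tcp_rot: [-0.481, 0.519, 0.481, 0.518]
contact_force: [-0.4, -0.6, -1.1]
opening: 0.999
```

```bash
python3 -c "
from h import *
can();plan((.4645,.2784),.2)
crop(snap('side','s16'),'s16c',235,280,285,325,14)"
```

```text
can [[0.6026, 0.1714, 476.0, 209.6113, 203.6702], [0.6028, 0.1739, 608.0, 254.4539, 228.2336]]
mean [0.6027 0.1726] station frame [-0.0007 -0.0004] rel tool [0.0041 0.0005 0.1395]
t 28.2 pos [0.5928 0.0335 0.0041] yaw 85.74 units [-7.83  5.85  9.39] F [-0.3 -0.2  1.4] tip 0.014
```

View pics/s16c.png

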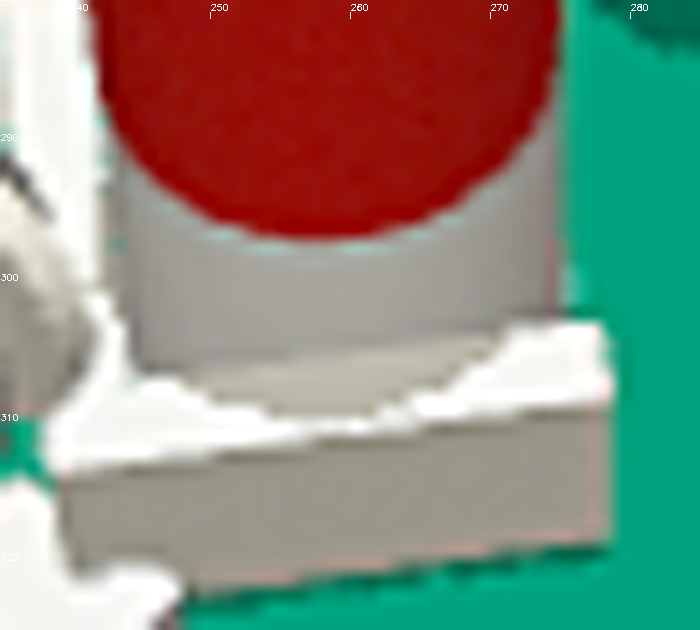

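>>> move_arm(commands=[0,0,-1,0,-1,0,0,0,-1,0,0,0,-1,0,0,0,-1,0,0,0,-1,0,0,0,-1,0,0,0,-1,0,0,0,-1,0,0,0,-1,0,0,0,-1,0,0,0,-1,0,0,0,-1,0,0,0,0,0,0,0], jaw=0)

```text
time: 30.0
eef_pos: [0.592, 0.0094, 0.3067]
tcp_rot: [-0.483, 0.517, 0.48, 0.519]
contact_force: [0.3, 0.3, 0.0]
opening: 0.003
```

```bash
python3 -c "
from h import *
can();plan((.4645,.2784))"
```

```text
can [[0.6026, 0.1714, 477.0, 209.6373, 203.6667], [0.603, 0.1736, 598.0, 254.505, 228.0753]]
mean [0.6028 0.1725] station frame [-0.0009 -0.0004] rel tool [ 0.3033 -0.0005  0.1634]
t 30.1 pos [0.5907 0.0095 0.3033] yaw 85.84 units [1.000e-02 5.820e+00 1.036e+01] F [ 0.4  0.4 -0.2] tip 0.014
```

>>> move_arm(commands=[0,0.485,0.863,0,0,0.485,0.863,0,0,0.485,0.863,0,0,0.485,0.863,0,0,0.485,0.863,0,0,0.485,0.863,0,0,0.485,0.863,0,0,0.485,0.863,0,0,0.485,0.863,0,0,0.485,0.863,0,0,0.485,0.863,0,0,0.485,0.863,0,0,0,0,0])

```text
time: 31.72
eef_pos: [0.4628, 0.2799, 0.3036]
tcp_rot: [-0.482, 0.517, 0.483, 0.517]
contact_force: [-0.3, -0.1, 0.6]
opening: 0.001
```

```bash
python3 -c "
from h import *
for n,f in(('top','top0'),('side','side0')):
    h=cv2.cvtColor(cv2.imread(f'pics/{f}.png'),cv2.COLOR_BGR2HSV); r=cv2.imread(f'pics/{f}.png').astype(int)
    b=(155,265,190,295) if n=='top' else (277,352,305,385)
    s=r[b[1]:b[3],b[0]:b[2]]; m=((s[...,1]>110)&(s[...,2]<110)&(s[...,1]-s[...,2]>60)).astype(np.uint8)
    k,l,st,ce=cv2.connectedComponentsWithStats(m);i=1+np.argmax(st[1:,4]);uv=ce[i]+b[:2];print(n,uv,st[i],unproj(n,[uv],.067))
plan((.4645,.2784),.09);snap('side','s17')"
```

```text
top [170.5        278.36206897] [ 10   8  12  12 116] [[0.46508861 0.27730663 0.067     ]]
side [290.39906103 363.53051643] [  5   4  17  16 213] [[0.4666683  0.27922911 0.067     ]]
t 31.725 pos [0.4628 0.2799 0.3036] yaw 86.04 units [ 8.54 -0.08 -0.05] F [-0.3 -0.1  0.6] tip 0.014
```

View pics/s17.png

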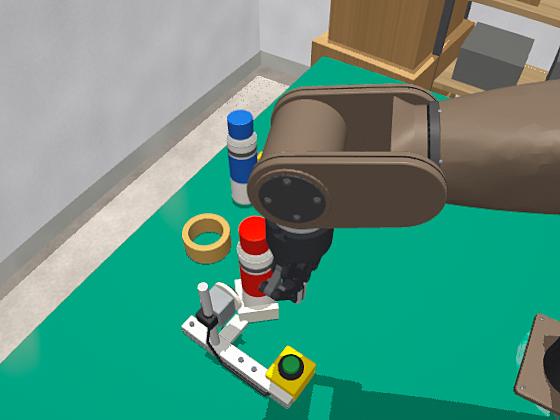

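>>> move_arm(commands=[0,-0.11,-0.06,0,1,0,0,0,1,0,0,0,1,0,0,0,1,0,0,0,1,0,0,0,1,0,0,0,1,0,0,0,0.8,0,0,0,0.5,0,0,0,0,0,0,0])

```text
time: 33.15
eef_pos: [0.4671, 0.2756, 0.0957]
tcp_rot: [-0.481, 0.519, 0.481, 0.517]
contact_force: [0.2, 0.5, -0.2]
opening: 0.002
```

```bash
python3 -c "
from h import *
plan((.4655,.2783),.081)
crop(snap('side','s18'),'s18c',240,300,340,420,5);crop(snap('top','t18'),'t18c',130,220,230,320,5);can()"
```

```text
t 33.15 pos [0.4671 0.2756 0.0957] yaw 85.77 units [0.59 0.07 0.1 ] F [ 0.2  0.5 -0.2] tip 0.014
can [[0.6026, 0.1713, 476.0, 209.6576, 203.6492], [0.6028, 0.1738, 607.0, 254.4745, 228.2208]]
mean [0.6027 0.1726] station frame [-0.0008 -0.0004] rel tool [ 0.0979 -0.1415 -0.0939]
```

View pics/s18c.png

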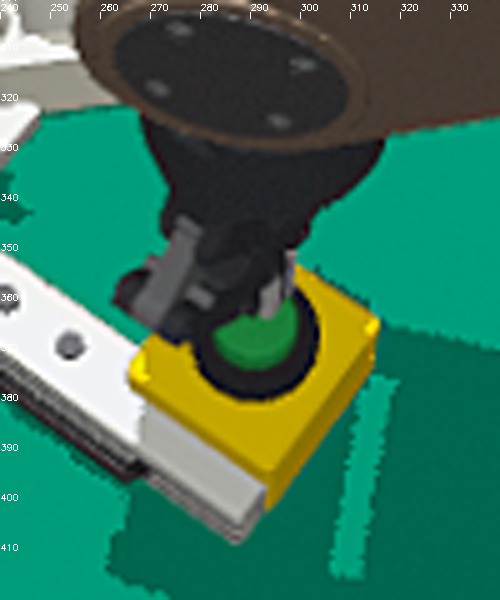

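>>> move_arm(commands=[0,0.06,0.08,0,0.2,0,0,0,0.2,0,0,0,0.1,0,0,0,0.1,0,0,0,0,0,0,0])

```text
time: 34.1
eef_pos: [0.466, 0.2784, 0.0814]
tcp_rot: [-0.481, 0.518, 0.481, 0.518]
contact_force: [0.5, -0.3, -0.6]
opening: -0.0
```

>>> move_arm(commands=[0.08,0,0,0,0.08,0,0,0,0,0,0,0])

```text
time: 34.48
eef_pos: [0.4662, 0.2785, 0.0779]
tcp_rot: [-0.481, 0.518, 0.481, 0.518]
contact_force: [-0.9, -0.2, 3.3]
opening: 0.0
```

>>> move_arm(commands=[0.04,0,0,0,0.04,0,0,0,0,0,0,0])

```text
time: 34.85
eef_pos: [0.4663, 0.2785, 0.0758]
tcp_rot: [-0.481, 0.518, 0.481, 0.518]
contact_force: [-0.2, -0.3, 4.7]
opening: 0.001
```

>>> move_arm(commands=[0.05,0,0,0,0,0,0,0,0,0,0,0])

```text
time: 35.22
eef_pos: [0.4663, 0.2785, 0.075]
tcp_rot: [-0.482, 0.518, 0.481, 0.518]
contact_force: [-1.8, -0.8, 7.2]
opening: -0.002
```

>>> move_arm(commands=[0.05,0,0,0,0,0,0,0,0,0,0,0])

```text
time: 35.6
eef_pos: [0.4663, 0.2785, 0.0749]
tcp_rot: [-0.481, 0.518, 0.482, 0.518]
contact_force: [-5.3, -2.1, 13.4]
opening: 0.0
```

>>> move_arm(commands=[0.05,0,0,0,0,0,0,0,0,0,0,0])

```text
time: 35.98
eef_pos: [0.4664, 0.2785, 0.0748]
tcp_rot: [-0.482, 0.518, 0.482, 0.517]
contact_force: [-6.7, -4.0, 19.3]
opening: 0.001
```

>>> move_arm(commands=[-0.2,0,0,0,-0.4,0,0,0,-1,0,0,0,-1,0,0,0,-1,0,0,0,-1,0,0,0,-1,0,0,0,-1,0,0,0,-1,0,0,0,-1,0,0,0,0,-1,-1,0,0,-1,-1,0,0,-1,-1,0,0,-1,-1,0,0,0,-1,0,0,0,-1,0,0,0,-1,0,0,0,0,0,0,0,0,0])

```text
time: 38.35
eef_pos: [0.5528, 0.097, 0.2864]
tcp_rot: [-0.481, 0.518, 0.482, 0.518]
contact_force: [0.4, -0.3, -0.2]
opening: -0.001
```

```bash
python3 -c "
from h import *
can();plan((0.5,.2));snap('side','s19');crop(snap('top','t19'),'t19c',140,180,280,300,5)"
```

```text
Traceback (most recent call last):
  File "h.py", line 36, in can
    k,l,st,ce=cv2.connectedComponentsWithStats(m); i=1+np.argmax(st[1:,4])
                                                       ~~~~~~~~~^^^^^^^^^^
ValueError: attempt to get argmax of an empty sequence
```

>>> move_arm(commands=[0,0,-1,0,0,0,-1,0,0,0,-1,0,0,0,-1,0,0,0,-1,0,0,0,-1,0,0,0,-1,0,0,0,-1,0,0,0,-1,0,0,0,0,0,0,0,0,0])

```text
time: 39.78
eef_pos: [0.5368, -0.1269, 0.2867]
tcp_rot: [-0.481, 0.518, 0.482, 0.518]
contact_force: [-0.4, 0.5, -0.4]
opening: -0.0
```

```bash
python3 -c "
from h import *
can();plan((0.5,.2));snap('side','s19');crop(snap('top','t19'),'t19c',140,180,280,300,5)"
```

```text
can [[0.6026, 0.1714, 481.0, 209.6383, 203.6819], [0.6031, 0.1735, 591.0, 254.4484, 228.0034]]
mean [0.6028 0.1724] station frame [-0.0009 -0.0005] rel tool [ 0.2869 -0.0445  0.303 ]
t 39.875 pos [ 0.5368 -0.1267  0.2868] yaw 85.9 units [ 0.    2.4  12.93] F [-1.2  0.1  0.3] tip 0.014
```

View pics/t19c.png

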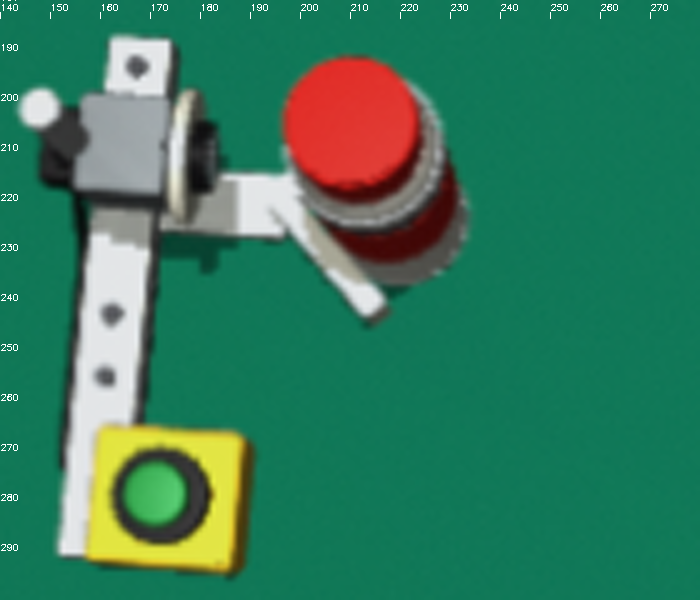

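View pics/s19.png

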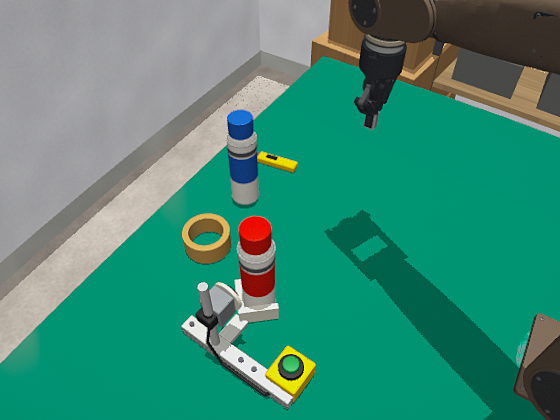

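```bash
python3 -c "
from plant import ctrl
print(ctrl.sign_off())"
```

```text
the job is handed in; nothing more can be done
None
```

The red-capped can is in the V-stop, the green button was pressed fully down and released afterwards, and the job was handed in with the arm clear at about 40 s.

**Push:** I pushed the can low on its body with the outside of one opened finger, first diagonally to the station's axis and then straight into the V. No tipping showed in the pictures along the way. While it was pressed against the stop, the cap leaned forward by about 1 mm. It settled back when I let go, and a second, gentler push met the stop straight away.

**Can position:** The last camera fit puts the can's centre about 1 mm from its seated position (-0.9 mm and -0.5 mm in the station frame), which is within the calibration error. The two cameras disagree by about 2 mm. Contact with both plates therefore rests on the force rising against the stop and on the repeated position, because the pictures cannot show a gap under 1 mm.

**Button:** It moved 6 mm and then stopped hard, with the force reaching 19 N. The final pictures show it back up.

**Other objects:** The blue-capped can, the tape and the knife look unmoved in the last side picture, and the arm never came near them.

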